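# Set out samples behind their TLC strips and cover the developing jar

## Robot

A 6-joint arm with a two-finger parallel gripper is mounted at the origin on the work surface. World frame = base frame: x ahead of the robot, y to its left, z up, the work surface at z = 0. Lengths are in m, angles in degrees, forces in N, time in s.
With the tool pointing down it reaches from about 0.4 to 0.825 m from the base axis. Payload 7 kg.
Tool frame: the origin (TCP) lies between the finger pads; the fingertips stand 22 mm ahead of it and the grasp point (between the pads) lies 3 mm ahead of it; z points along the fingers, y is the direction in which the jaws open and shut (so a half turn about z gives the same grasp; the last joint's range is limited). The gripper opens to 88 mm and grips with 3 to 60 N. Pads are 19 mm wide; open, the fingers measure 130 mm over their backs; the gripper's body (78 mm by 193 mm) begins 47 mm behind the grasp point.
Start: joints at [85.09, 20.546, 0.682, 0, -70.136, -16.507], TCP at [0.246, 0.628, 0.249] pointing down, gripper open.
Joint ranges: [-176.03, 176.03], [-82.01, 121.73], [-58.28, 71.71], [-173.87, 95.51], [-174.79, -0.11], [-173.66, 173.66]. Speed limits (degrees/s): [136.94, 136.94, 172.46, 180, 180, 180].

## Interface

Orientations are given as [roll, pitch, yaw] about the fixed x, y, z axes, in that order (R = Rz(yaw) Ry(pitch) Rx(roll)).
In Python, from plant import telemetry, cams, r gives the robot as it stands.
- The arm moves only by the tool carry_out, never from a script. Its argument "commands" is one flat list of numbers, 5 for each row, row after row: the shift along the world's x, y, z as a fraction of full scale, then the turn about the world's z as a fraction of full scale, then the gripper's target within -1 to 1 (shut at 1, half-way at 0, fully open at -1). In form: [x, y, z, turn, claw, x, y, z, turn, claw, ...]. A call has 1 to 8 rows; each row shifts and turns the commanded pose from where the row before left it; what a row does not reach is not made up. Full scale, the value 1, is 0.04 m for a shift and 4 degrees for a turn. A row lasts 1/10 s, in which the tool goes at most 50 mm and 8.59 degrees, less where a joint would pass 70% of its speed; a pose out of reach is approached as far as the arm can. A call with a number of a shift or a turn outside -1 to 1 is refused whole. A call with a gripper value outside its range is refused whole. The fingers move at their own pace and stop on an object; "grip_force" is the grip in N (left out, the last holds). Time passes only in rows, so rows that do not move let the fingers close. It gives the time, the measured TCP pose, the force and the opening at its end, in the units of the state.
- telemetry.get_state(): the state, without advancing time (a new reading comes with each control period).
- cams.capture(name): name is "scene" or "top" or "wrist"; returns a dict with "frame" (480x640x3 uint8, red, green, blue), "camera_matrix" (3x3 intrinsics, pixels), "camera_from_world" (4x4, takes a point from world to camera coordinates); the wrist camera has in their place "mount" (4x4, takes a point from camera to tool coordinates, whose origin is the TCP and whose axes are the flange's). Camera axes: x right, y down, z forward; pixel columns grow to the right and rows downward; lengths in m; the calibration is good to about 2 mm. A picture is of the moment at which its call begins: read the wrist's pose just before it. There is no depth.
- r.close_job(): hands the job in, once; it reports no verdict.
The state is a dict: "time_s": time; "joints": joint angles; "qd": joint speeds; "joint_torque": joint torques, N m; "tcp_pos": TCP position; "eef_rot": TCP orientation; "contact_force": force on the tool from outside, world axes, zero at the start; "moment": the same for the moment, N m; "gripper_width": finger opening in m.
Only numpy, scipy, OpenCV 4.12 (cv2) and the standard library are available. Lean on these libraries where they do the work, as an engineer would, in place of code of your own. Each camera call takes 0.05 s, during which the arm holds its last target. There are 200 camera calls.

## Task

Get the bench ready for spotting: stand each sample upright just behind the far end of its own TLC strip as seen from the robot, on the strip's centre line and about a finger's breadth (15 mm) clear of it: the squat pot behind the widest strip, the slim capped vial behind the middle-width strip, the dropper bottle behind the narrowest. Put the steel lid on top of the developing jar, fully home, so the jar is closed while the strips are spotted. Set the glass down gently without dropping or tipping anything, and leave the jar, the reagent bottle and the wash bottle where they stand.

Things in the scene. Friction and masses are not known exactly. Their poses are not given: they have to be found in the camera images.
- strip_wide: the widest of three beige TLC strips lying parallel, 75 mm from centre to centre in any order, on a white A4 sheet: 50 mm wide, 70 mm long, 1.5 mm thick, fixed; a pencilled baseline with three ticks near its near end. Origin: centre of its underside; x along the strip from near end (robot side) to far end, y to the left seen from the robot, z up.
- strip_medium: the middle one in width of three beige TLC strips lying parallel, 75 mm from centre to centre in any order, on a white A4 sheet: 35 mm wide, 70 mm long, 1.5 mm thick, fixed; a pencilled baseline with two ticks near its near end. Origin: centre of its underside; x along the strip from near end (robot side) to far end, y to the left seen from the robot, z up.
- strip_narrow: the narrowest of three beige TLC strips lying parallel, 75 mm from centre to centre in any order, on a white A4 sheet: 20 mm wide, 70 mm long, 1.5 mm thick, fixed; a pencilled baseline with one tick near its near end. Origin: centre of its underside; x along the strip from near end (robot side) to far end, y to the left seen from the robot, z up.
- pot: squat wide-mouthed sample pot of clear glass with a paper label and a ribbed white screw cap nearly as wide as itself: 46 mm in diameter, 52 mm high (glass up to 37 mm, cap above), about 90 g. Loose, upright on the bench near the jar. Round about z; origin: centre of its underside, z up.
- vial: slim sample vial of clear glass with a paper label and a white screw cap: 28 mm in diameter up to 41 mm height, then a neck and a cap 24 mm in diameter, 60 mm high in all, about 35 g. Loose, upright on the bench near the jar. Round about z; origin: centre of its underside, z up.
- dropper: amber glass dropper bottle with a black collar and a rubber teat: straight body 33 mm in diameter up to 50 mm height, shoulder to 57 mm, collar 19 mm and teat 12 mm in diameter above, 84 mm high in all, about 60 g. Loose, upright on the bench near the jar. Round about z; origin: centre of its underside, z up.
- jar: open round developing jar of clear glass, 70 mm outside and 62 mm inside diameter, 80 mm high, 300 g, empty, loose, standing on the bench between the loose things; origin: centre of its underside, z up.
- lid: lid of the jar, lying knob up on the bench near it: steel disc 77 mm in diameter, 5 mm thick; below it a tapered plug (46 to 54 mm, 7 mm deep) that fits loosely in the jar; on top a black knob, 22 mm in diameter from 16 to 38 mm height; 140 g. Origin: centre of the plug's underside, z up; disc top at 12 mm. Fully home, its origin is 73 mm above the jar's.
- reagent: bystander: amber reagent bottle with a blue cap, 64 mm in diameter, 130 mm high, at one side of the work; origin: centre of its underside.
- wash: bystander: whitish plastic wash bottle with a bent spout, 62 mm in diameter, 170 mm high, at the other side of the work; origin: centre of its underside.
Not all that is in view belongs to the job. What is shaped like the vial but blue is not meant.

How it is judged:
By the outcome, as a careful person would: the job done as asked, in the order asked, and still so for the second after the job is handed in, with the robot touching nothing.
It also fails if it takes over 102 s, if anything falls off the work surface, if the arm or the gripper's body presses on something with over 40 N, if the wrist force passes 120 N, or if a joint passes its speed limit or range.

## Working session

There is one attempt and no reset: what is moved stays moved. The work goes in short steps, Python scripts to look and compute and a tool call to move; the robot and the scene stay as the last step left them, time stands still between calls to the robot, and variables do not carry over. Pictures are saved under pics/ and viewed, about 12 in all and at most 16, crops included, and the job is handed in when it is done.

Besides the shell and the picture viewer there is one more tool, called in YAML: its name, and indented under it one key for each argument. carry_out: Moves the arm, as the interface text tells. Shift numbers are shares of 0.04 m and turn numbers shares of 4 degrees, none past 1 either way. Its arguments: {"type":"object","properties":{"commands":{"type":"array"},"grip_force":{"type":"number"}},"required":["commands"]}

```bash
mkdir -p pics; ls; cat > h.py <<'E'
import numpy as np, cv2
from plant import telemetry, cams, r
def cap(n,fn=None):
    c=cams.capture(n)
    if fn: cv2.imwrite('pics/'+fn,cv2.cvtColor(c['frame'],cv2.COLOR_RGB2BGR)); np.savez('pics/'+fn+'.npz',**{k:v for k,v in c.items()})
    return c
def ray(c,u,v,z):
    K=np.array(c['camera_matrix']);T=np.array(c['camera_from_world']);R=T[:3,:3];o=-R.T@T[:3,3]
    d=R.T@np.linalg.solve(K,[u,v,1]);return o+d*(z-o[2])/d[2]
def proj(c,p):
    K=np.array(c['camera_matrix']);T=np.array(c['camera_from_world']);q=K@(T[:3,:3]@np.array(p)+T[:3,3]);return q[:2]/q[2]
def ld(fn): return dict(np.load('pics/'+fn+'.npz'))
E
python3 - <<'E'
from h import *
print(telemetry.get_state())
for n in('scene','top'):
    c=cap(n,n+'1.png');T=np.array(c['camera_from_world']);print(n,-T[:3,:3].T@T[:3,3],c['camera_matrix'])
E
```

```text
pics
{'time_s': 0.0, 'joints': array([ 8.50901439e+01,  2.05916671e+01,  6.32562116e-01, -2.17222744e-02,
       -7.01371033e+01, -1.65056223e+01]), 'qd': array([-0.04424412,  0.10196564,  0.01541933,  0.02628558,  0.01794418,
        0.09085366]), 'joint_torque': array([-2.74924656e-03, -5.82707191e+01,  2.93053919e+01,  6.99676126e+00,
        7.12816996e-03, -1.78567143e-04]), 'tcp_pos': array([0.2463212 , 0.62793989, 0.24760581]), 'eef_rot': array([ 1.79901954e+02, -7.75783900e-03, -2.14228695e+01]), 'contact_force': array([-0.74071982, -0.5283892 ,  0.21157501]), 'moment': array([ 0.01349723, -0.0049932 ,  0.02513258]), 'gripper_width': 0.0876599636131411}
scene [ 1.56108658 -0.69019457  0.84616501] [[600.90463781   0.         324.97448195]
 [  0.         600.90463781 240.26087556]
 [  0.           0.           1.        ]]
top [0.32987989 0.01284688 1.14853109] [[503.06348753   0.         315.75857991]
 [  0.         503.06348753 247.28110762]
 [  0.           0.           1.        ]]
```

View pics/scene1.png

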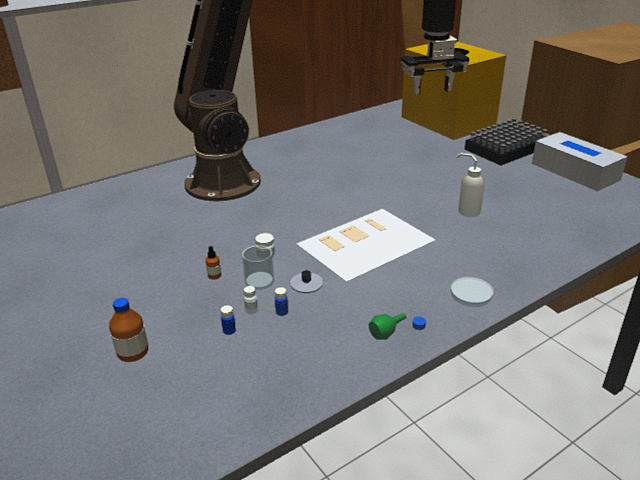

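View pics/top1.png

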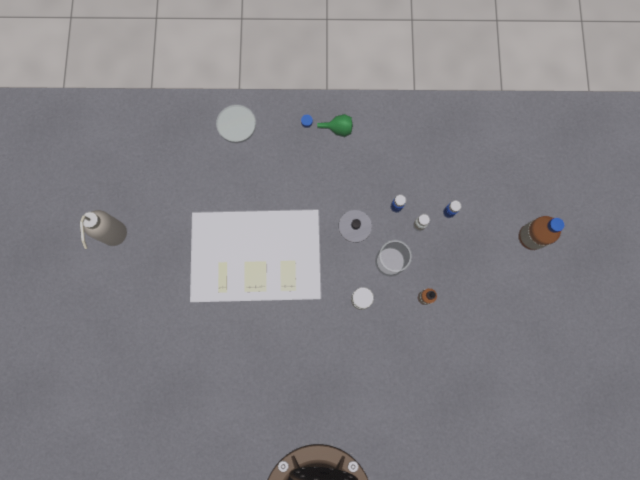

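Scene view: the pot is at (265,244) beside the jar (258,267). The lid is at (307,281), the dropper at (213,263), the clear vial at (250,299), and blue decoys at (229,320) and (281,301). 
Top view:
- **Vial candidates:** clear (423,221); blue (399,202) and (454,208), which are not meant.
- **Dropper candidates:** (429,296), versus the reagent bottle (543,233).
- **Pot candidates:** white cap (363,298). 
- **Lid candidates:** disc (355,226), versus the dish (236,123). 
- **Strips:** narrow (223,278), wide (256,277), medium (288,276).

Close crops next.

```bash
python3 - <<'E'
import cv2
a=cv2.imread('pics/top1.png')
cv2.imwrite('pics/tc1.png',cv2.resize(a[190:315,330:470],None,fx=4.8,fy=4.8,interpolation=cv2.INTER_CUBIC)[:600])
cv2.imwrite('pics/tc2.png',cv2.resize(a[205:305,185:325],None,fx=5,fy=5,interpolation=cv2.INTER_CUBIC))
E
```

```text
(no output)
```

View pics/tc1.png

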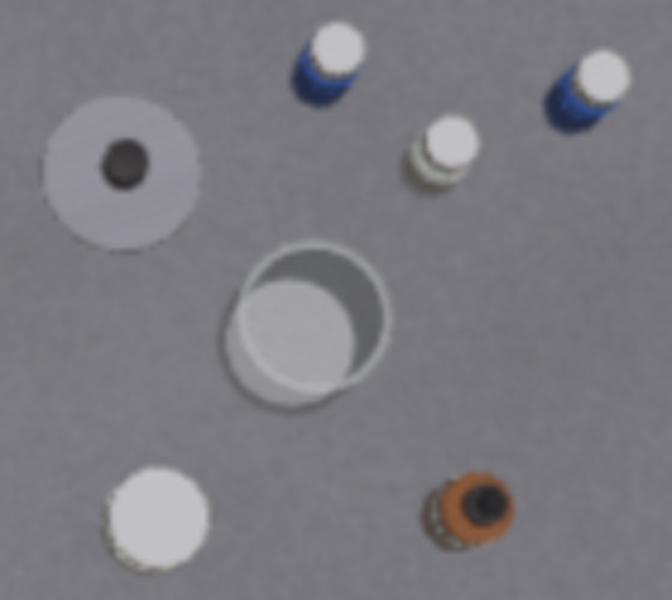

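View pics/tc2.png

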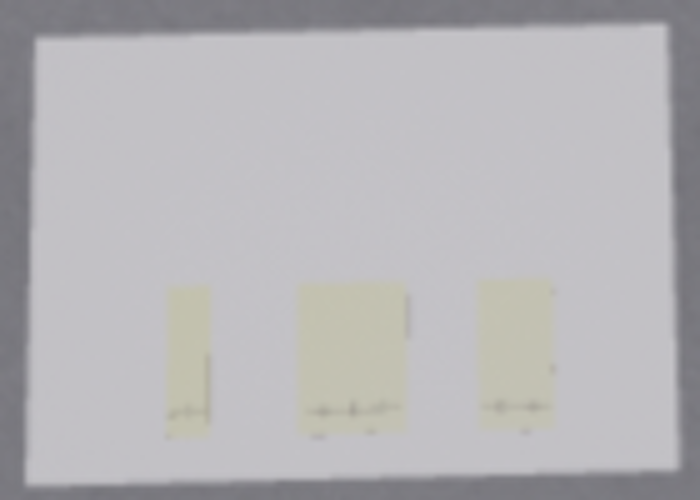

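```bash
cat > m.py <<'E'
from h import *
c=ld('top1.png')
def q1(x,y,z): return ray(c,330+(x+.5)/4.8-.5,190+(y+.5)/4.8-.5,z)
def q2(x,y,z): return ray(c,185+(x+.5)/5-.5,205+(y+.5)/5-.5,z)
for n,x,y,z in [('pot',159,518,.052),('vial',452,141,.06),('drop',489,503,.083),('dropsh',477,508,.054),('lid',121,172,.012),('knob',126,163,.038),('jar',315,316,.08),('b1',339,48,.06),('b2',603,76,.06)]: print(n,q1(x,y,z).round(4))
S={'n':[(168,287),(210,287),(210,438),(168,438)],'w':[(298,284),(406,282),(408,432),(298,434)],'m':[(478,280),(552,279),(553,428),(479,430)]}
for k,v in S.items():
    P=np.array([q2(x,y,.0015) for x,y in v]);print(k,P.mean(0).round(4),'far',((P[0]+P[1])/2).round(4),'w',np.linalg.norm(P[0]-P[1]).round(4),'l',np.linalg.norm(P[0]-P[3]).round(4),'ang',np.degrees(np.arctan2(*((P[0]+P[1]-P[2]-P[3])[[1,0]]))).round(2))
P=np.array([q2(x,y,0) for x,y in[(36,38),(667,24),(680,470),(25,486)]]);print(P.round(4),P.mean(0))
for i in range(4): d=P[(i+1)%4]-P[i];print(np.linalg.norm(d).round(4),np.degrees(np.arctan2(d[1],d[0])))
# refine strips: saturation mask
import cv2
hs=cv2.cvtColor(c['frame'],cv2.COLOR_RGB2HSV)[...,1].astype(np.uint8)
n,l,s,ce=cv2.connectedComponentsWithStats((hs>18).astype(np.uint8)[240:300,195:310])
for i in range(1,n):
    if s[i,4]>40: print(s[i],ray(c,ce[i][0]+195,ce[i][1]+240,.0015).round(4))
E
python3 m.py
```

```text
pot [ 0.4257 -0.0941  0.052 ]
vial [ 0.6004 -0.2316  0.06  ]
drop [ 0.4303 -0.237   0.083 ]
dropsh [ 0.4308 -0.2383  0.054 ]
lid [ 0.596  -0.0818  0.012 ]
knob [ 0.5943 -0.082   0.038 ]
jar [ 0.5142 -0.1626  0.08  ]
b1 [ 0.6448 -0.1803  0.06  ]
b2 [ 0.632  -0.3032  0.06  ]
n [0.4754 0.2222 0.0015] far [0.5102 0.2236 0.0015] w 0.0193 l 0.0697 ang 2.23
w [0.4779 0.1474 0.0015] far [0.5125 0.1485 0.0015] w 0.0498 l 0.0693 ang 1.93
m [0.48   0.0726 0.0015] far [0.5145 0.0734 0.0015] w 0.0342 l 0.0693 ang 1.24
[[ 0.6286  0.3004  0.    ]
 [ 0.6371  0.0037  0.    ]
 [ 0.4273 -0.0031  0.    ]
 [ 0.4185  0.2948  0.    ]] [0.52785012 0.14894241 0.        ]
0.2968 -88.3477982355596
0.21 -178.16065997494806
0.298 91.68849919314296
0.2101 1.5162653371297758
[ 86  21  14  28 348] [0.4838 0.0725 0.0015]
[ 24  22   8  30 231] [0.4758 0.2221 0.0015]
[ 50  22  21  29 592] [0.4789 0.1478 0.0015]
```

carry_out:
  commands: [0.8,-1,0,-0.5,-1,0.8,-1,0,-0.5,-1,0.8,-1,0,-0.5,-1,0.8,-1,0,-0.5,-1,0.8,-1,0,-0.5,-1,0.8,-1,0,-0.5,-1,0.8,-1,0,-0.5,-1,0.8,-1,0,-0.5,-1]
  grip_force: 20

```text
time_s: 0.9
tcp_pos: [0.4971, 0.3142, 0.2484]
eef_rot: [180.0, 0.0, -37.5]
contact_force: [0.7, 0.5, -0.1]
gripper_width: 0.0874
```

carry_out:
  commands: [0,-1,0,0,-1,0,-1,0,0,-1,0,-1,0,0,-1,0,-1,0,0,-1,0,-1,0,0,-1,0,-1,0,0,-1,0,-0.5,0,0,-1,0,0,0,0,-1]

```text
time_s: 1.7
tcp_pos: [0.4958, 0.0537, 0.2485]
eef_rot: [180.0, 0.0, -37.6]
contact_force: [-0.0, -0.1, 0.3]
gripper_width: 0.0877
```

carry_out:
  commands: [-0.35,-0.74,-0.6,0,-1,-0.35,-0.74,-0.6,0,-1,-0.35,-0.74,-0.6,0,-1,-0.35,-0.74,-0.6,0,-1,-0.35,-0.74,-0.6,0,-1,0,0,0,0,-1,0,0,0,0,-1]

```text
time_s: 2.4
tcp_pos: [0.4262, -0.0922, 0.1282]
eef_rot: [179.9, 0.0, -37.5]
contact_force: [0.1, 0.3, 0.9]
gripper_width: 0.0875
```

```bash
cat >> h.py <<'E'
from scipy.spatial.transform import Rotation as Ro
def wcap(fn):
    s=telemetry.get_state(); c=cams.capture('wrist')
    T=np.eye(4);T[:3,:3]=Ro.from_euler('xyz',s['eef_rot'],degrees=True).as_matrix();T[:3,3]=s['tcp_pos']
    d=dict(frame=c['frame'],camera_matrix=c['camera_matrix'],camera_from_world=np.linalg.inv(T@np.array(c['mount'])))
    cv2.imwrite('pics/'+fn,cv2.cvtColor(c['frame'],cv2.COLOR_RGB2BGR)); np.savez('pics/'+fn+'.npz',**d)
    print(s['time_s'],s['tcp_pos'].round(4),s['eef_rot'].round(2)); return d
E
python3 - <<'E'
from h import *
c=wcap('w1.png')
print('pot',proj(c,(.4257,-.0941,.052)),'jar',proj(c,(.5142,-.1626,.08)),'lidknob',proj(c,(.5943,-.082,.038)),'drop',proj(c,(.4303,-.237,.084)))
E
```

```text
2.4 [ 0.4262 -0.0922  0.1282] [ 1.7995e+02  3.0000e-02 -3.7480e+01]
pot [321.6965978  259.76710342] jar [324.35661586  21.49998655] lidknob [94.64443312  8.68972381] drop [592.37200365  76.42777943]
```

View pics/w1.png

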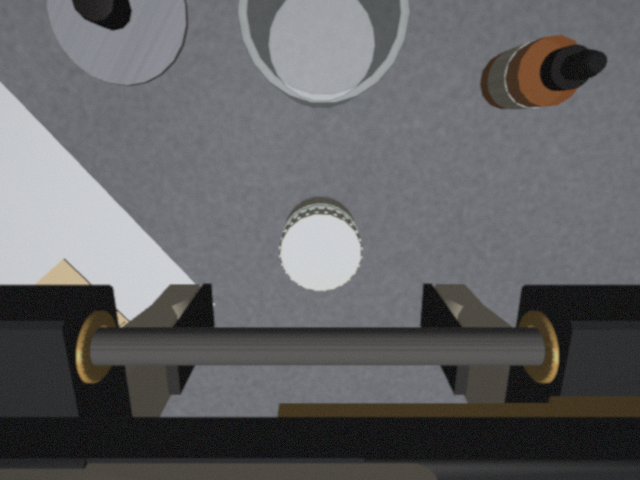

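The wrist view shows the pot cap at (321,251), against (322,260) predicted from the top camera. The jar rim is centred near (324,19) and the teat tip is at (592,63). There is a few mm of disagreement, so I'll cross-check with the scene camera.

```bash
python3 - <<'E'
from h import *
w=ld('w1.png');s=ld('scene1.png')
print('pot by wrist',ray(w,321,251,.052),'teat',ray(w,594,63,.084),'jar',ray(w,324,19,.08))
a=cv2.imread('pics/scene1.png');x0,y0,f=195,225,6
a=cv2.resize(a[y0:y0+100,x0:x0+133],None,fx=f,fy=f,interpolation=cv2.INTER_CUBIC)
for p,col in [((.4257,-.0941,.052),(0,0,255)),((*ray(w,321,251,.052)[:2],.052),(0,255,0)),((.6004,-.2316,.06),(0,0,255)),((.4303,-.237,.084),(0,0,255)),((.5142,-.1626,.08),(0,0,255)),((.5943,-.082,.038),(0,0,255))]:
    u,v=proj(s,p);print(u,v);cv2.drawMarker(a,(int((u-x0+.5)*f),int((v-y0+.5)*f)),col,0,16,1)
cv2.imwrite('pics/sc.png',a)
E
```

```text
pot by wrist [ 0.42993692 -0.09685913  0.052     ] teat [ 0.43453017 -0.23988267  0.084     ] jar [ 0.5150152  -0.16303884  0.08      ]
264.89367155885105 237.4899754483351
264.7908948124191 238.56611867165978
250.35050998101693 288.548106704397
212.23246807780143 246.00500540195284
257.67090791644983 252.90366107775273
306.3869812960616 271.90725711108314
```

View pics/sc.png

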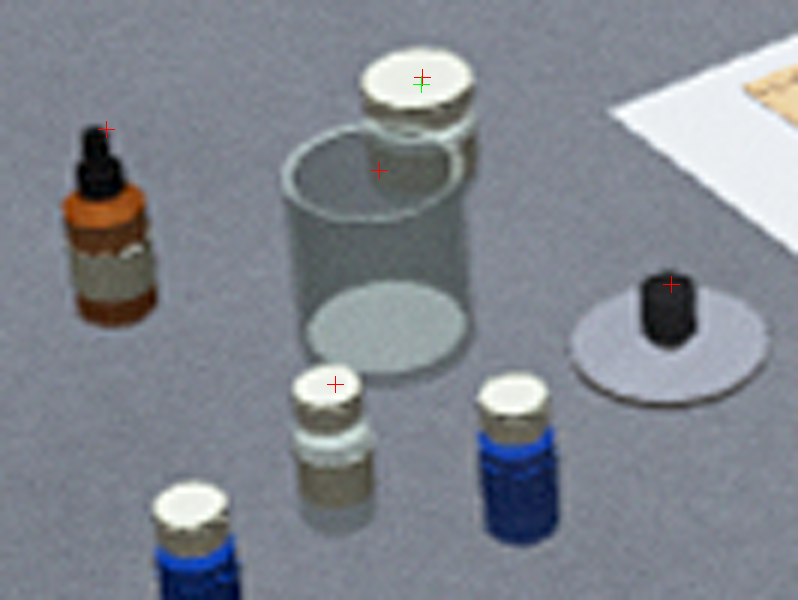

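The scene overlay agrees with the top camera to about 1–2 mm: the pot centre is at crop (417,77) against the marker at (422,77). The close crop confirms the clear vial between the two blue ones. I'll aim between the top and wrist estimates.

carry_out:
  commands: [0.03,-0.07,-0.6,0,-1,0,0,-0.6,0,-1,0,0,-0.6,0,-1,0,0,-0.4,0,-1,0,0,-0.2,0,-1,0,0,0,0,-1]

```text
time_s: 3.05
tcp_pos: [0.428, -0.0941, 0.0322]
eef_rot: [180.0, 0.0, -37.3]
contact_force: [0.3, -0.8, 0.3]
gripper_width: 0.0875
```

carry_out:
  commands: [0,0,0,0,0.3,0,0,0,0,0.6,0,0,0,0,1,0,0,0,0,1,0,0,0,0,1,0,0,0,0,1,0,0,0,0,1,0,0,0,0,1]

```text
time_s: 3.85
tcp_pos: [0.4276, -0.0948, 0.0327]
eef_rot: [180.0, -0.0, -37.4]
contact_force: [-0.3, 0.3, 4.9]
gripper_width: 0.0453
```

carry_out:
  commands: [0,0,0.3,0,1,0,0,0.6,0,1,0,0,0.7,0,1,0.1,0.2,0.4,0,1,0.3,0.6,0,0,1,0.4,0.8,0,0,1,0.4,0.8,0,0,1,0.4,0.8,0,0,1]

```text
time_s: 4.65
tcp_pos: [0.4918, 0.0344, 0.1125]
eef_rot: [-180.0, 0.0, -37.4]
contact_force: [0.2, -0.8, -0.8]
gripper_width: 0.0452
```

carry_out:
  commands: [0.4,0.8,0,0,1,0.4,0.8,0,0,1,0.4,0.7,0,0,1,0.2,0.4,0,0,1,0.1,0.1,0,0,1,0,0,0,0,1,0,0,0,0,1]

```text
time_s: 5.35
tcp_pos: [0.5508, 0.1442, 0.1122]
eef_rot: [179.9, 0.0, -37.5]
contact_force: [-0.0, 0.2, -0.7]
gripper_width: 0.0457
```

carry_out:
  commands: [0.03,0.115,-0.4,0,1,0,0,-0.5,0,1,0,0,-0.5,0,1,0,0,-0.3,0,1,0,0,-0.15,0,1,0,0,-0.07,0,1,0,0,-0.02,0,1,0,0,0,0,1]

```text
time_s: 6.15
tcp_pos: [0.5531, 0.15, 0.0356]
eef_rot: [-179.9, -0.0, -37.4]
contact_force: [-0.2, -0.7, -0.8]
gripper_width: 0.0453
```

carry_out:
  commands: [-0.02,-0.03,-0.03,0,1,0,0,-0.02,0,1,0,0,-0.02,0,1,0,0,0,0,1]

```text
time_s: 6.55
tcp_pos: [0.552, 0.1487, 0.0328]
eef_rot: [-180.0, -0.0, -37.4]
contact_force: [-1.4, -0.2, 4.3]
gripper_width: 0.0454
```

carry_out:
  commands: [0,0,0,0,-0.1,0,0,0,0,-0.3,0,0,0,0,-0.5,0,0,0,0,-0.5,0,0,0.3,0,-0.5,0,0,0.7,0,-0.5,0,0,0.9,0,-0.5,0,0,0.7,0,-0.5]

```text
time_s: 7.35
tcp_pos: [0.5524, 0.1487, 0.1389]
eef_rot: [-179.9, -0.1, -37.4]
contact_force: [0.8, 0.3, -0.3]
gripper_width: 0.066
```

carry_out:
  commands: [0.1,-1,0.2,0.9,-0.3,0.1,-1,0,0.9,0,0.1,-1,0,0.9,0,0.1,-1,0,0.9,0,0.2,-1,0,0.9,0,0.2,-1,0,0.9,0,0.2,-1,0,0.9,0,0.2,-1,0,0.9,0]

```text
time_s: 8.15
tcp_pos: [0.6002, -0.1731, 0.1453]
eef_rot: [-180.0, -0.1, -8.5]
contact_force: [1.0, 0.2, 0.4]
gripper_width: 0.0439
```

```bash
python3 - <<'E'
from h import *
print(telemetry.get_state()['tcp_pos'])
cap('top','top2.png');cap('scene','scene2.png')
a=cv2.imread('pics/top2.png')[225:300,205:315];b=cv2.imread('pics/scene2.png')[200:280,300:440]
a=cv2.resize(a,None,fx=5,fy=5,interpolation=cv2.INTER_CUBIC)
cv2.imwrite('pics/tc3.png',a)
E
```

```text
[ 0.60018227 -0.1731291   0.14533529]
```

View pics/tc3.png

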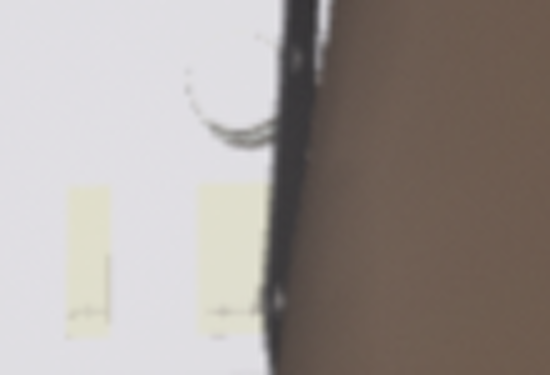

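Pot cap is partly hidden by the arm: its left edge is at crop x≈186 and its lower cap edge at y≈133. I'll compare that with the prediction.

```bash
python3 - <<'E'
from h import *
c=ld('top2.png')
for p in [(.5508,.1497+.023,.052),(.5508-.023,.1497,.052),(.5508-.023,.1497,.038),(.5508,.1497,.052)]:
    u,v=proj(c,p);print((u-205+.5)*5-.5,(v-225+.5)*5-.5)
g=c['frame'][225:300,205:315].astype(int).sum(2)
a=cv2.resize(c['frame'][230:262,238:264],None,fx=16,fy=16,interpolation=cv2.INTER_CUBIC).astype(float)
a=np.clip((a-a.min())/(a.max()-a.min()),0,1)**6*255
cv2.imwrite('pics/p3.png',a[...,::-1])
E
```

```text
186.95621887004205 79.6369523914336
237.27533127697794 130.84237513199253
241.0165619235873 136.4108768681123
238.73132819542886 79.92287418997674[ WARN:0@0.614] global loadsave.cpp:1063 imwrite_ Unsupported depth image for selected encoder is fallbacked to CV_8U.
```

carry_out:
  commands: [0,-0.5,0,0,0,0,-0.6,0,0,0,0,-0.3,0,0,0,0,0,0,0,0,0,0,0,0,0]

```text
time_s: 8.75
tcp_pos: [0.5999, -0.2271, 0.1445]
eef_rot: [-180.0, -0.0, -8.6]
contact_force: [-0.0, 0.6, -1.3]
gripper_width: 0.0435
```

```bash
python3 - <<'E'
from h import *
w=wcap('w2.png')
for p in [(.6004,-.2316,.06),(.6448,-.1803,.06),(.632,-.3032,.06)]: print(proj(w,p))
c=cap('top','top3.png')
a=c['frame'][225:300,205:315][...,::-1]
a=cv2.resize(a,None,fx=5,fy=5,interpolation=cv2.INTER_CUBIC)
b=cv2.resize(w['frame'][...,::-1],(500,375),interpolation=cv2.INTER_AREA)
g=cv2.resize(c['frame'][190:265,330:470][...,::-1],None,fx=3,fy=3)
cv2.imwrite('pics/m1.png',np.hstack([a[:, :300],b]))
E
```

```text
8.75 [ 0.5999 -0.2271  0.1445] [-1.7999e+02 -1.0000e-02 -8.6500e+00]
[326.35925955 255.06285622]
[220.79984718 191.85754402]
[449.48731298 180.80660742]
```

View pics/m1.png

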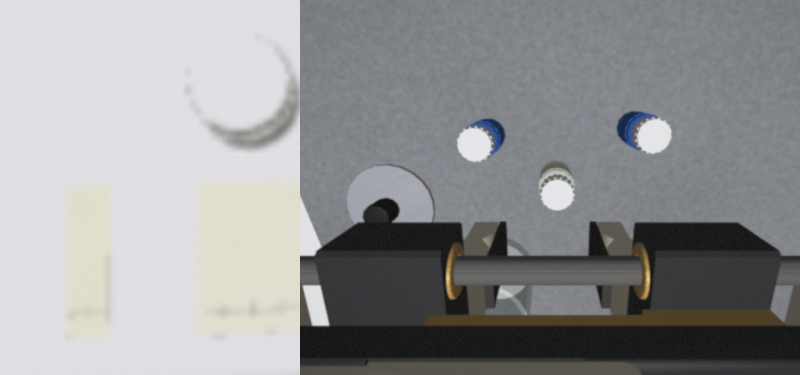

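Pot check: its cap is centred at about (240,82) in the crop, predicted (239,80), so within about 1 mm. In the wrist view the clear vial's cap is at about (329,248) full scale, between the two blue decoys and centred between the jaws.

carry_out:
  commands: [0.04,-0.13,-0.5,0,0,0,0,-0.6,0,0,0,0,-0.6,0,0,0,0,-0.5,0,0,0,0,-0.4,0,0,0,0,-0.17,0,0,0,0,0,0,0]

```text
time_s: 9.55
tcp_pos: [0.6012, -0.2319, 0.0326]
eef_rot: [180.0, 0.1, -8.6]
contact_force: [0.4, 0.5, 0.5]
gripper_width: 0.0441
```

carry_out:
  commands: [0,0,0,0,0.2,0,0,0,0,0.3,0,0,0,0,0.5,0,0,0,0,1,0,0,0,0,1,0,0,0,0,1,0,0,0,0,1]
  grip_force: 15

```text
time_s: 10.25
tcp_pos: [0.6022, -0.2327, 0.0344]
eef_rot: [180.0, -0.1, -8.6]
contact_force: [-1.2, 0.7, 5.4]
gripper_width: 0.0276
```

carry_out:
  commands: [0,0,0.3,0,1,0,0,0.6,0,1,0,0,0.8,0,1,0,0.1,0.8,-0.5,1,0,0.3,0.3,-0.9,1,-0.1,0.6,0,-1,1,-0.15,0.7,0,-1,1,-0.15,0.7,0,-1,1]

```text
time_s: 11.05
tcp_pos: [0.5851, -0.1359, 0.1461]
eef_rot: [-180.0, -0.0, -26.4]
contact_force: [-0.0, 0.7, -0.5]
gripper_width: 0.0274
```

carry_out:
  commands: [-0.15,0.7,0,-1,1,-0.15,0.7,0,-1,1,-0.15,0.7,0,-1,1,-0.15,0.7,0,-1,1,-0.15,0.7,0,-1,1,-0.15,0.7,0,-1,1,-0.1,0.5,0,-1,1,-0.05,0.3,0,-1,1]

```text
time_s: 11.85
tcp_pos: [0.5431, 0.0648, 0.1461]
eef_rot: [-180.0, 0.0, -58.3]
contact_force: [0.1, -0.2, -1.5]
gripper_width: 0.0273
```

carry_out:
  commands: [0,0.2,0,-1,1,0,0.1,0,-1,1,0,0,0,0,1,0,0,0,0,1]

```text
time_s: 12.25
tcp_pos: [0.5435, 0.0753, 0.1457]
eef_rot: [-180.0, 0.0, -66.1]
contact_force: [0.3, 0.1, -0.6]
gripper_width: 0.0274
```

carry_out:
  commands: [0.025,-0.05,-0.4,0,1,0,0,-0.6,0,1,0,0,-0.6,0,1,0,0,-0.5,0,1,0,0,-0.35,0,1,0,0,-0.2,0,1,0,0,-0.08,0,1,0,0,0,0,1]

```text
time_s: 13.05
tcp_pos: [0.5447, 0.0732, 0.0362]
eef_rot: [180.0, -0.0, -66.2]
contact_force: [0.0, 0.8, 0.0]
gripper_width: 0.0272
```

carry_out:
  commands: [0,0,-0.02,0,1,0,0,-0.02,0,1,0,0,0,0,1]

```text
time_s: 13.35
tcp_pos: [0.5448, 0.0735, 0.035]
eef_rot: [-179.9, 0.0, -66.2]
contact_force: [-0.3, 0.2, -0.9]
gripper_width: 0.0273
```

carry_out:
  commands: [0,0,-0.02,0,1,0,0,-0.02,0,1,0,0,0,0,1]

```text
time_s: 13.65
tcp_pos: [0.5449, 0.0736, 0.0343]
eef_rot: [-179.9, -0.0, -66.2]
contact_force: [-3.3, 0.6, 11.9]
gripper_width: 0.0276
```

Contact made. I'll release and move back toward the dropper.

carry_out:
  commands: [0,0,0,0,0.3,0,0,0,0,0.15,0,0,0,0,0,0,0,0,0,0,0,0,0.3,0,0,0,0,0.7,0,0,0,0,1,0,0,0,0,0.9,0,0]

```text
time_s: 14.45
tcp_pos: [0.5445, 0.0733, 0.1512]
eef_rot: [-180.0, -0.0, -66.2]
contact_force: [1.0, 0.7, 0.0]
gripper_width: 0.0438
```

carry_out:
  commands: [-0.4,-1,0.1,0,0,-0.4,-1,0,0,0,-0.4,-1,0,0,0,-0.4,-1,0,0,0,-0.4,-1,0,0,0,-0.4,-1,0,0,0,-0.3,-0.9,0,0,0,0,0,0,0,0]

```text
time_s: 15.25
tcp_pos: [0.4348, -0.2056, 0.1537]
eef_rot: [-180.0, -0.0, -66.4]
contact_force: [-0.4, 0.6, -0.1]
gripper_width: 0.0438
```

```bash
python3 - <<'E'
from h import *
w=wcap('w3.png')
print(proj(w,(.4303,-.237,.084)),proj(w,(.4303,-.237,.057)),proj(w,(.5142,-.1626,.08)))
c=cap('top','top3.png')
a=c['frame'][225:300,205:315][...,::-1]
a=cv2.resize(a,None,fx=4,fy=5,interpolation=cv2.INTER_CUBIC)
a=cv2.resize(c['frame'][225:300,205:315][...,::-1],None,fx=4,fy=4,interpolation=cv2.INTER_CUBIC)
b=cv2.resize(w['frame'][...,::-1],(400,300),interpolation=cv2.INTER_AREA)
a=(np.clip(a/255.,0,1)**2*255).astype(np.uint8)
cv2.imwrite('pics/m2.png',np.hstack([a[:300,:400],b]))
for p in [(.544,.0745,.06),(.5508,.1497,.052)]: u,v=proj(c,p);print((u-205+.5)*4-.5,(v-225+.5)*4-.5)
E
```

```text
15.25 [ 0.4348 -0.2056  0.1537] [-1.800e+02 -1.000e-02 -6.644e+01]
[350.66014098 215.1326741 ] [346.94898035 204.65484314] [153.66446592 275.62956792]
325.3037940820757 73.80897783042269
190.8850625563431 63.83829935198139
```

View pics/m2.png

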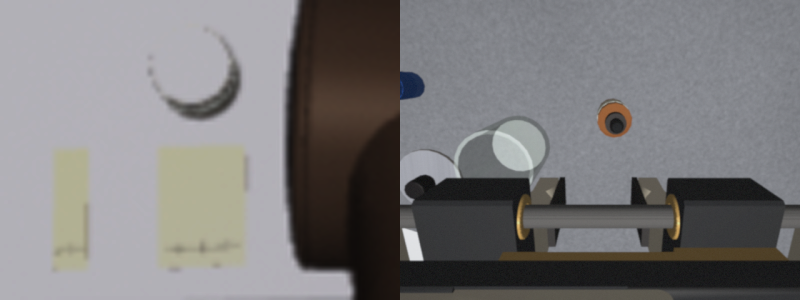

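The wrist view shows the dropper teat at about (346,200) full scale, against (351,215) predicted from the top camera (the usual forward bias). The vial is hidden by the arm for now.

carry_out:
  commands: [-0.02,-0.45,0,0,-0.3,-0.04,-0.4,-0.2,0,-0.3,0,0,-0.5,0,-0.3,0,0,-0.6,0,-0.3,0,0,-0.6,0,-0.3,0,0,-0.5,0,-0.3,0,0,-0.3,0,-0.3,0,0,0,0,-0.3]

```text
time_s: 16.15
tcp_pos: [0.4337, -0.2355, 0.0437]
eef_rot: [179.9, 0.1, -66.1]
contact_force: [-0.3, 0.1, 0.3]
gripper_width: 0.0572
```

carry_out:
  commands: [0,0,0,0,0,0,0,0,0,0.2,0,0,0,0,0.3,0,0,0,0,1,0,0,0,0,1,0,0,0,0,1,0,0,0,0,1]
  grip_force: 18

```text
time_s: 16.85
tcp_pos: [0.4346, -0.2366, 0.0457]
eef_rot: [-179.9, -0.0, -66.2]
contact_force: [-2.0, 1.8, 7.0]
gripper_width: 0.0326
```

carry_out:
  commands: [0,0,0.3,0,1,0,0,0.6,0,1,0,0,0.8,0,1,0,0.2,0.7,0,1,0.1,0.5,0.2,0,1,0.2,0.7,0,0,1,0.2,0.8,0,0,1,0.2,0.8,0,0,1]

```text
time_s: 17.65
tcp_pos: [0.4622, -0.1156, 0.1493]
eef_rot: [-180.0, -0.0, -66.3]
contact_force: [0.1, -0.4, -0.9]
gripper_width: 0.0324
```

carry_out:
  commands: [0.2,0.8,0,0,1,0.2,0.8,0,0,1,0.2,0.8,0,0,1,0.2,0.8,0,0,1,0.2,0.8,0,0,1,0.2,0.8,0,0,1,0.2,0.8,0,0,1,0.2,0.8,0,0,1]

```text
time_s: 18.45
tcp_pos: [0.5262, 0.1407, 0.149]
eef_rot: [-180.0, 0.0, -66.2]
contact_force: [0.6, -0.1, -0.6]
gripper_width: 0.0326
```

carry_out:
  commands: [0.2,0.8,0,0,1,0.1,0.5,0,0,1,0.1,0.3,0,0,1,0,0,0,0,1,0,0,0,0,1]

```text
time_s: 18.95
tcp_pos: [0.5418, 0.2027, 0.1487]
eef_rot: [179.9, -0.0, -66.2]
contact_force: [0.6, 0.7, -0.4]
gripper_width: 0.0324
```

carry_out:
  commands: [0.04,0.275,0,0,1,0.04,0.27,-0.3,0,1,0,0,-0.6,0,1,0,0,-0.6,0,1,0,0,-0.5,0,1,0,0,-0.35,0,1,0,0,-0.15,0,1,0,0,0,0,1]

```text
time_s: 19.75
tcp_pos: [0.5449, 0.2249, 0.0477]
eef_rot: [179.9, -0.0, -66.2]
contact_force: [-0.4, 0.5, -1.0]
gripper_width: 0.0324
```

carry_out:
  commands: [0,-0.01,-0.03,0,1,0,0,-0.02,0,1,0,0,-0.015,0,1,0,0,0,0,1]

```text
time_s: 20.15
tcp_pos: [0.5455, 0.225, 0.0468]
eef_rot: [-180.0, 0.0, -66.2]
contact_force: [-0.3, 0.3, -0.6]
gripper_width: 0.032
```

carry_out:
  commands: [0,0,-0.015,0,1,0,0,-0.015,0,1,0,0,0,0,1]

```text
time_s: 20.45
tcp_pos: [0.5455, 0.2249, 0.0457]
eef_rot: [-180.0, 0.0, -66.2]
contact_force: [-1.3, -1.0, 4.3]
gripper_width: 0.0321
```

carry_out:
  commands: [0,0,0,0,0.2,0,0,0,0,0,0,0,0,0,-0.2,0,0,0,0,-0.2,0,0,0.3,0,-0.2,0,0,0.8,0,-0.2,0,0,1,0,-0.2,0,0,1,0,-0.2]

```text
time_s: 21.25
tcp_pos: [0.5452, 0.2246, 0.1712]
eef_rot: [180.0, -0.0, -66.2]
contact_force: [0.6, 2.2, 0.9]
gripper_width: 0.0528
```

carry_out:
  commands: [0,0,1,0,-0.2,-0.2,0.3,1,0,-0.2,-0.4,0.8,0.3,0,-0.2,-0.6,0.8,0,0,-0.2,-0.7,0.9,0,0,-0.2,-0.7,0.9,0,0,-0.2,-0.7,0.9,0,0,-0.2,-0.6,0.9,0,0,-0.2]

```text
time_s: 22.05
tcp_pos: [0.3878, 0.4459, 0.2625]
eef_rot: [-179.9, 0.0, -66.2]
contact_force: [0.7, 0.7, -0.5]
gripper_width: 0.0526
```

```bash
python3 - <<'E'
from h import *
print(telemetry.get_state()['tcp_pos'])
c=cap('top','top4.png');s=cap('scene','scene4.png')
a=cv2.resize(c['frame'][225:300,195:315][...,::-1],None,fx=5,fy=5,interpolation=cv2.INTER_CUBIC)
a=(np.clip(a/255.,0,1)**3*255).astype(np.uint8)
cv2.imwrite('pics/tc4.png',a)
for p in [(.544,.0745,.06),(.5508,.1497,.052),(.5421,.2242,.084),(.5421,.2242,.057)]: u,v=proj(c,p);print((u-195+.5)*5-.5,(v-225+.5)*5-.5)
E
```

```text
[0.38779871 0.44590519 0.26253586]
456.7547426025946 92.38622228802836
288.7313281954289 79.92287418997674
106.47171854743232 84.0385621109861
118.11016588655957 96.05297712695486
```

View pics/tc4.png

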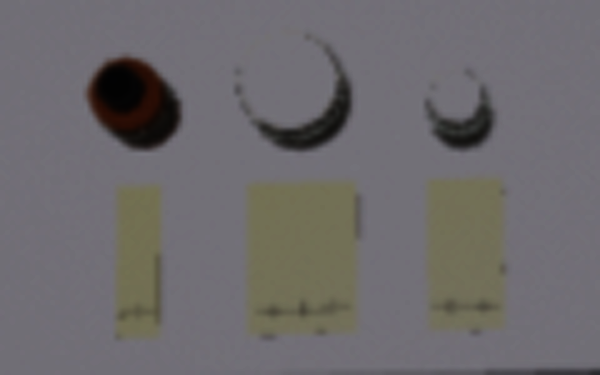

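Vial cap is centred at about (456,92), predicted (457,92). Pot is at about (290,82), predicted (289,80); both good. The dropper's orange shoulder is at about (125,92), predicted (118,96), so I'll measure that more closely.

```bash
python3 - <<'E'
from h import *
c=ld('top4.png');s=ld('scene4.png')
c1=ld('top1.png')
A=cv2.resize(c['frame'][232:258,208:236][...,::-1],None,fx=20,fy=20,interpolation=cv2.INTER_CUBIC)
A=(np.clip(A/255.,0,1)**.7*255).astype(np.uint8)
s0=s['frame'][195:240,310:400]
B=cv2.resize(s0[...,::-1],None,fx=6,fy=6,interpolation=cv2.INTER_CUBIC)
out=np.zeros((520,800,3),np.uint8)
A=A[:520,:560];
for z in (.05,.057): 
    pts=[proj(c,(.5421+.0165*np.cos(t),.2242+.0165*np.sin(t),z)) for t in np.linspace(0,6.3,50)]
    if z==.05: cv2.polylines(A,[np.array([((u-208+.5)*20,(v-232+.5)*20) for u,v in pts],np.int32)],True,(0,255,0),1)
u,v=proj(c,(.5421,.2242,.084));cv2.circle(A,(int((u-208+.5)*20),int((v-232+.5)*20)),int(.006*503/1.06*20),(255,255,0),1)
cv2.imwrite('pics/d4.png',A)
for p in [(.5421,.2242,0),(.5421,.2242,.084)]: print(proj(s,p))
E
```

```text
[391.93340517 234.91111692]
[393.33121883 207.32428972]
```

View pics/d4.png

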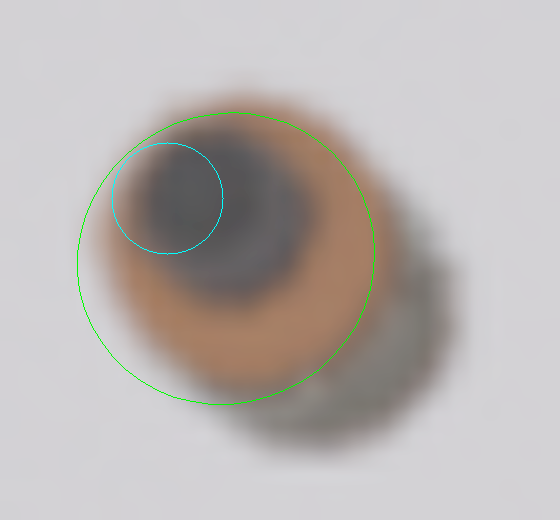

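The dropper sits about 2.7 mm toward −y and about 1.5 mm too far in x: its shoulder circle centre is at (250,240), predicted (226,258) at 20×. I'll regrasp it and correct.

carry_out:
  commands: [0.49,-0.69,0,0,-0.2,0.49,-0.69,0,0,-0.2,0.49,-0.69,0,0,-0.2,0.49,-0.69,0,0,-0.2,0.49,-0.69,0,0,-0.2,0.49,-0.69,0,0,-0.2,0.49,-0.69,0,0,-0.2,0.49,-0.69,0,0,-0.2]

```text
time_s: 22.95
tcp_pos: [0.5468, 0.2223, 0.2622]
eef_rot: [-180.0, 0.0, -66.2]
contact_force: [-0.2, -0.1, 0.9]
gripper_width: 0.0526
```

carry_out:
  commands: [0,0,-0.6,0,-0.2,0,0,-0.8,0,-0.2,0,0,-0.8,0,-0.2,0,0,0,0,-0.2]

```text
time_s: 23.35
tcp_pos: [0.544, 0.222, 0.1697]
eef_rot: [179.6, -0.1, -66.3]
contact_force: [-0.3, -0.2, -0.7]
gripper_width: 0.0527
```

carry_out:
  commands: [0,0.05,-0.5,0,-0.2,0,0,-0.7,0,-0.2,0,0,-0.7,0,-0.2,0,0,-0.6,0,-0.2,0,0,-0.4,0,-0.2,0,0,-0.15,0,-0.2,0,0,0,0,-0.2]

```text
time_s: 24.05
tcp_pos: [0.5467, 0.2262, 0.052]
eef_rot: [-180.0, -0.0, -66.2]
contact_force: [0.6, -0.3, 0.2]
gripper_width: 0.0527
```

carry_out:
  commands: [0,0,0,0,0,0,0,0,0,0.2,0,0,0,0,0.3,0,0,0,0,1,0,0,0,0,1,0,0,0,0,1,0,0,0,0,1]

```text
time_s: 24.75
tcp_pos: [0.5465, 0.2263, 0.0521]
eef_rot: [-179.9, 0.0, -66.2]
contact_force: [-1.8, -1.1, 6.6]
gripper_width: 0.0328
```

carry_out:
  commands: [0,0,0.06,0,1,0,0,0.06,0,1,0,0,0,0,1,0,0,0,0,1]

```text
time_s: 25.15
tcp_pos: [0.5461, 0.226, 0.0559]
eef_rot: [180.0, 0.0, -66.2]
contact_force: [0.1, -0.7, -1.3]
gripper_width: 0.0328
```

carry_out:
  commands: [-0.04,0.03,0,0,1,-0.035,0.025,0,0,1,0,0,0,0,1,0,0,0,0,1]

```text
time_s: 25.55
tcp_pos: [0.5431, 0.2283, 0.0559]
eef_rot: [180.0, -0.0, -66.2]
contact_force: [-0.0, 0.1, 0.0]
gripper_width: 0.0326
```

carry_out:
  commands: [0,0,-0.05,0,1,0,0,-0.03,0,1,0,0,-0.02,0,1,0,0,0,0,1]

```text
time_s: 25.95
tcp_pos: [0.5431, 0.2281, 0.0521]
eef_rot: [180.0, -0.0, -66.2]
contact_force: [-1.9, 0.3, 3.5]
gripper_width: 0.0326
```

Down. Next I'll release, go up and aside, and check with the top camera.

carry_out:
  commands: [0,0,0,0,0.2,0,0,0,0,0,0,0,0,0,-0.2,0,0,0,0,-0.2,0,0,0.3,0,-0.2,0,0,0.8,0,-0.2,0,0,1,0,-0.2,0,0,1,0,-0.2]

```text
time_s: 26.75
tcp_pos: [0.543, 0.228, 0.1781]
eef_rot: [180.0, -0.0, -66.2]
contact_force: [1.6, 1.6, -0.7]
gripper_width: 0.0529
```

carry_out:
  commands: [0,0,1,0,-0.2,-0.2,0.3,1,0,-0.2,-0.4,0.8,0.2,0,-0.2,-0.6,0.8,0,0,-0.2,-0.7,0.9,0,0,-0.2,-0.7,0.9,0,0,-0.2,-0.7,0.9,0,0,-0.2,-0.6,0.9,0,0,-0.2]

```text
time_s: 27.55
tcp_pos: [0.3856, 0.4493, 0.2654]
eef_rot: [-179.9, 0.1, -66.2]
contact_force: [1.2, 0.5, -0.4]
gripper_width: 0.0526
```

```bash
python3 - <<'E'
from h import *
c=cap('top','top5.png');c1=ld('top1.png')
A=cv2.resize(c['frame'][232:258,208:236][...,::-1],None,fx=15,fy=15,interpolation=cv2.INTER_CUBIC)
pts=[proj(c,(.5421+.0165*np.cos(t),.2242+.0165*np.sin(t),.05)) for t in np.linspace(0,6.3,50)]
cv2.polylines(A,[np.array([((u-208+.5)*15,(v-232+.5)*15) for u,v in pts],np.int32)],True,(0,255,0),1)
B=cv2.resize(c['frame'][202:246,335:378][...,::-1],None,fx=8.9,fy=8.9,interpolation=cv2.INTER_CUBIC)[:390,:380]
for p in [(.596,-.0818,.012),(.5943,-.082,.038)]:
    u,v=proj(c,p);cv2.drawMarker(B,(int((u-335+.5)*8.9),int((v-202+.5)*8.9)),(0,0,255),0,14,1)
cv2.imwrite('pics/d5.png',np.hstack([A[:390],B]))
# lid disc / jar rim fit: colour-free circle detection
g=cv2.cvtColor(c['frame'],cv2.COLOR_RGB2GRAY)
for nm,(x0,y0,x1,y1),z,r in [('lid',(330,200,382,252),.012,.0385),('jar',(370,235,425,285),.08,.035),]:
    G=cv2.resize(g[y0:y1,x0:x1],None,fx=8,fy=8,interpolation=cv2.INTER_CUBIC)
    rp=r*503/(1.1485-z)*8
    h=cv2.HoughCircles(G,cv2.HOUGH_GRADIENT_ALT,1,20,param1=60,param2=.5,minRadius=int(rp*.9),maxRadius=int(rp*1.1))
    if h is not None:
        for x,y,rr in h[0][:3]: print(nm,rp,rr,ray(c,x0+(x+.5)/8-.5,y0+(y+.5)/8-.5,z).round(4))
E
```

```text
(no output)
```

View pics/d5.png

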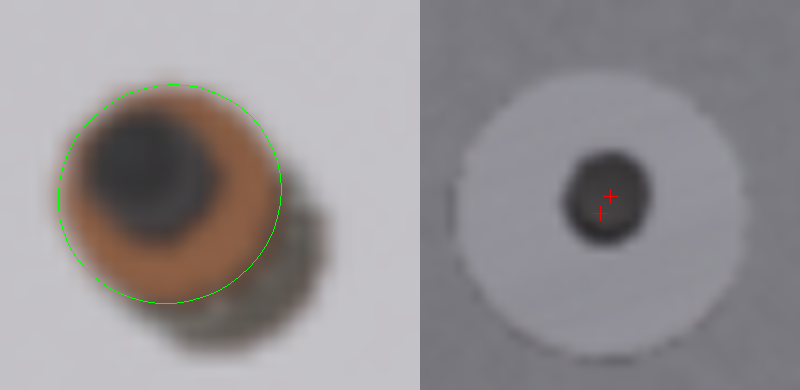

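The dropper now matches its target circle. In the right panel the lid disc (602,213) and knob (607,196) match the estimates to under 1 mm. Lid next.

carry_out:
  commands: [0.38,-0.95,0,-0.8,0,0.38,-0.95,0,-1,0,0.38,-0.95,0,-1,0,0.38,-0.95,0,-1,0,0.38,-0.95,0,-1,0,0.38,-0.95,0,-1,0,0.38,-0.95,0,-1,0,0.38,-0.95,0,-1,0]

```text
time_s: 28.4
tcp_pos: [0.509, 0.1425, 0.2652]
eef_rot: [-179.9, 0.0, -97.6]
contact_force: [-0.1, 0.0, 0.4]
gripper_width: 0.0443
```

carry_out:
  commands: [0.38,-0.95,0,-0.3,0,0.38,-0.95,0,0,0,0.38,-0.95,0,0,0,0.38,-0.95,-0.5,0,0,0.38,-0.9,-0.8,0,0,0.3,-0.8,-0.8,0,0,0,0,-0.6,0,0,0,0,0,0,0]

```text
time_s: 29.2
tcp_pos: [0.5944, -0.0768, 0.1532]
eef_rot: [179.6, -0.1, -98.8]
contact_force: [-0.5, -0.3, 0.7]
gripper_width: 0.0437
```

carry_out:
  commands: [0.065,-0.155,-0.4,0,0,0,0,-0.6,0,0,0,0,-0.7,0,0,0,0,-0.6,0,0,0,0,-0.35,0,0,0,0,-0.17,0,0,0,0,0,0,0,0,0,0,0,0]

```text
time_s: 30.0
tcp_pos: [0.6001, -0.0813, 0.0448]
eef_rot: [-179.9, 0.0, -98.6]
contact_force: [0.2, -0.4, 0.4]
gripper_width: 0.044
```

carry_out:
  commands: [-0.05,-0.03,-0.09,0,0,0,0,-0.05,0,0,0,0,0,0,0]

```text
time_s: 30.3
tcp_pos: [0.5971, -0.0829, 0.038]
eef_rot: [-180.0, 0.0, -98.6]
contact_force: [-0.3, 0.2, -0.5]
gripper_width: 0.0438
```

carry_out:
  commands: [0,0,0,0,0.3,0,0,0,0,0.45,0,0,0,0,0.6,0,0,0,0,1,0,0,0,0,1,0,0,0,0,1,0,0,0,0,1]
  grip_force: 30

```text
time_s: 31.0
tcp_pos: [0.5974, -0.0828, 0.038]
eef_rot: [-180.0, 0.0, -98.6]
contact_force: [0.4, -1.1, 1.1]
gripper_width: 0.0214
```

carry_out:
  commands: [0,0,0.1,0,1,0,0,0.3,0,1,0,0,0.7,0,1,0,0,0.9,0,1,0,0,0.7,0,1,0,0,0.3,0,1,0,0,0,0,1]

```text
time_s: 31.7
tcp_pos: [0.5981, -0.0827, 0.1603]
eef_rot: [-179.8, 0.1, -98.6]
contact_force: [0.3, -0.7, -1.9]
gripper_width: 0.0214
```

carry_out:
  commands: [-0.2,-0.2,0,0,1,-0.4,-0.4,0,0,1,-0.5,-0.5,0,0,1,-0.5,-0.5,0,0,1,-0.3,-0.3,0,0,1,-0.12,-0.12,0,0,1,0,0,0,0,1,0,0,0,0,1]

```text
time_s: 32.5
tcp_pos: [0.5167, -0.1636, 0.1577]
eef_rot: [-180.0, -0.0, -98.6]
contact_force: [-0.2, 0.6, -1.0]
gripper_width: 0.0211
```

```bash
python3 - <<'E'
from h import *
print(telemetry.get_state()['tcp_pos'])
s=cap('scene','scene6.png');c=cap('top','top6.png')
A=cv2.resize(s['frame'][200:310,190:340][...,::-1],None,fx=4.8,fy=4.8,interpolation=cv2.INTER_CUBIC)
cv2.imwrite('pics/s6.png',A)
E
```

```text
[ 0.51669343 -0.16361284  0.15770972]
```

View pics/s6.png

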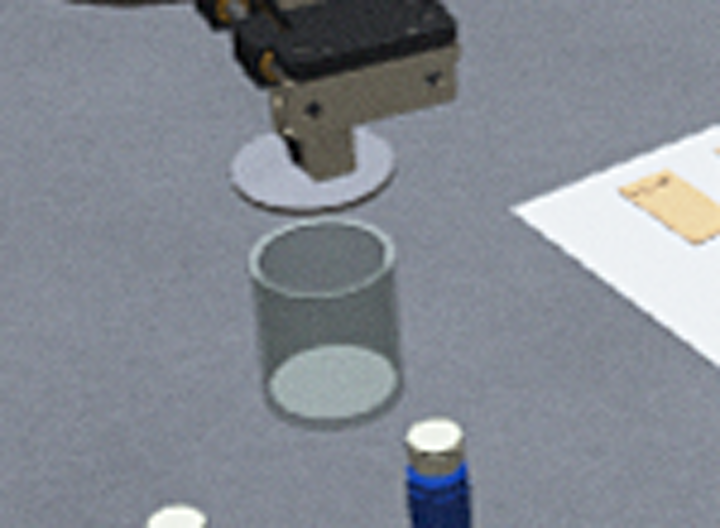

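The lid is level and held over the jar. Its centre is at crop x≈314, and the jar axis extrapolates to about 314. I'll lower it gently.

carry_out:
  commands: [0,0,-0.2,0,1,0,0,-0.3,0,1,0,0,-0.25,0,1,0,0,-0.15,0,1,0,0,-0.08,0,1,0,0,-0.05,0,1,0,0,-0.03,0,1,0,0,0,0,1]

```text
time_s: 33.4
tcp_pos: [0.5166, -0.1636, 0.1156]
eef_rot: [-180.0, 0.0, -98.6]
contact_force: [-0.2, -0.4, -1.0]
gripper_width: 0.0211
```

carry_out:
  commands: [0,0,-0.04,0,1,0,0,-0.03,0,1,0,0,-0.02,0,1,0,0,0,0,1]

```text
time_s: 33.8
tcp_pos: [0.5164, -0.1636, 0.1118]
eef_rot: [180.0, 0.0, -98.6]
contact_force: [-0.8, -0.3, -1.8]
gripper_width: 0.0212
```

carry_out:
  commands: [0,0,-0.02,0,1,0,0,-0.01,0,1,0,0,0,0,1]

```text
time_s: 34.1
tcp_pos: [0.5165, -0.1636, 0.111]
eef_rot: [-180.0, -0.0, -98.6]
contact_force: [-0.6, 1.3, 2.3]
gripper_width: 0.0212
```

Contact at TCP z = 0.111, which is exactly the home height. Releasing and withdrawing.

carry_out:
  commands: [0,0,0,0,0.4,0,0,0,0,0.2,0,0,0,0,0,0,0,0,0,0,0,0,0.3,0,0,0,0,0.8,0,0,0,0,1,0,0,0,0,1,0,0]

```text
time_s: 34.9
tcp_pos: [0.5161, -0.1637, 0.2369]
eef_rot: [180.0, -0.0, -98.6]
contact_force: [1.9, -0.3, 0.6]
gripper_width: 0.0436
```

carry_out:
  commands: [0,0.3,0.8,0,0,0,0.9,0.3,0,0,0,1,0,0,0,0,1,0,0,0,0,1,0,0,0,0,1,0,0,0,0,1,0,0,0,0,1,0,0,0]

```text
time_s: 35.7
tcp_pos: [0.5161, 0.1259, 0.28]
eef_rot: [-179.9, 0.0, -98.6]
contact_force: [1.6, -0.4, 0.3]
gripper_width: 0.044
```

carry_out:
  commands: [0,1,0,0,0,0,1,0,0,0,-0.3,1,0,0,0,-0.5,1,0,0,0,-0.5,1,0,0,0,-0.5,1,0,0,0,-0.5,1,0,0,0,-0.4,0.8,0,0,0]

```text
time_s: 36.5
tcp_pos: [0.4071, 0.4383, 0.2798]
eef_rot: [-180.0, 0.1, -98.6]
contact_force: [0.7, -0.3, -0.4]
gripper_width: 0.0442
```

```bash
python3 - <<'E'
from h import *
st=telemetry.get_state();print(st['tcp_pos'],st['time_s'])
s=cap('scene','scene7.png');c=cap('top','top7.png')
A=cv2.resize(s['frame'][200:340,190:440][...,::-1],None,fx=3.2,fy=3.2,interpolation=cv2.INTER_CUBIC)[:,:800]
B=cv2.resize(c['frame'][210:310,200:440][...,::-1],None,fx=3.33,fy=3.33,interpolation=cv2.INTER_CUBIC)
B=B[:600-A.shape[0]+0][:,:A.shape[1]]
A=A[:, :B.shape[1]]
cv2.imwrite('pics/fin.png',np.vstack([A,B])[:600])
# bystanders moved?
c1=ld('top1.png')
for n,(x0,y0,x1,y1) in {'wash':(75,200,135,255),'reag':(510,205,575,260)}.items():
    print(n,np.abs(c1['frame'][y0:y1,x0:x1].astype(int)-c['frame'][y0:y1,x0:x1]).mean())
E
```

```text
[0.40710602 0.43829506 0.27981267] 36.5
wash 2.321818181818182
reag 0.6347785547785548
```

View pics/fin.png

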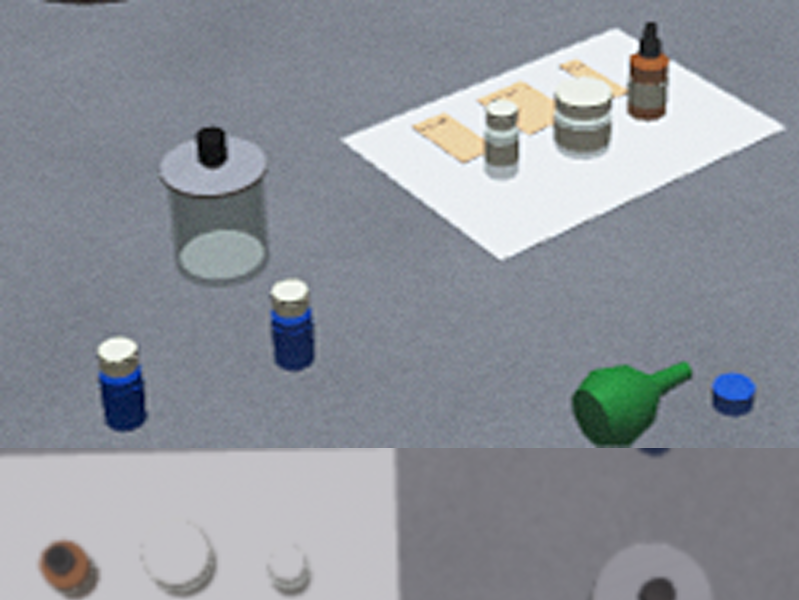

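The final view shows the lid level and flush on the jar, and the vial, pot and dropper upright behind the medium, wide and narrow strips. The decoys have not been disturbed. Handing in.

```bash
python3 -c "
from plant import r
print(r.close_job())"
```

```text
the job is handed in; nothing more can be done
None
```

The bench is ready and the job is handed in, at about 36.5 s on the robot's clock. The pot is behind the wide strip, the vial behind the medium one and the dropper bottle behind the narrow one. The lid was put on the jar last.

**Samples:** In the top camera, each sample measured within about 1 mm of its target on the strip's centre line, 15 mm clear of the far end. The dropper first landed about 3 mm off, so I regrasped it and set it right.

**Lid:** It met the jar at the expected fully-home height (TCP z = 0.111 m, about 2 N). The final scene view shows it level and flush.

**Disagreements:**
- The wrist camera read objects some 4–6 mm further forward than the top camera. I placed everything relative to the strips in the top camera.
- The reagent bottle's patch in the top image barely changed from start to finish (mean difference 0.6). The wash bottle's changed slightly more (2.3), which I put down to the arm or its shadow nearby but did not check by eye. The arm passed beside it with the TCP at about z = 0.26–0.28 m, and I saw no sign of contact.

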